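Set the tilt of the payment-code panel on a shop counter

ROBOT

A 7-joint arm with a two-finger parallel gripper is mounted at the origin on the work surface. World frame = base frame: x ahead of the robot, y to its left, z up, the work surface at z = 0. Lengths are in m, angles in rad, forces in N, time in s.
With the tool pointing down it reaches from about 0.35 to 0.9 m from the base axis. Payload 8.1 kg.
Tool frame: the origin (TCP) lies between the finger pads; the fingertips stand 11 mm ahead of it and the grasp point (between the pads) lies 8 mm behind it; z points along the fingers, y is the line along which they close (so a half turn about z gives the same grasp; the last joint's range is limited). The gripper opens to 92 mm and grips with 3 to 60 N. Pads are 19 mm wide; open, the fingers measure 130 mm over their backs; the gripper's body (75 mm by 190 mm) begins 47 mm behind the grasp point.
Start: joints at [-1.308, 0.434, 0.025, 1.573, -0.012, 1.134, -0.075], TCP at [0.224, 0.584, 0.238] pointing down, gripper open.
Joint ranges: [-2.62, 2.62], [-0.44, 2.09], [-1.27, 1.32], [0.08, 2.57], [-1.32, 4.46], [0.12, 2], [-2.74, 2.74]. Speed limits (rad/s): [2.22, 2.22, 3.01, 3.01, 3.14, 3.14, 3.14].

INTERFACE

Orientations are given as a rotation vector (axis times angle).
In Python, from cell import observe, get_image, camera_params, sign_off gives the robot as it stands.
- The arm moves only by the shell command python3 -m pendant 'ROWS' [FORCE]. ROWS is JSON, one flat list of numbers, 7 for each row, row after row: the shift along the tool's x, y, z in m, then the turn, a rotation vector about the tool's x, y, z in rad, then the finger opening in m, from 0 to 0.0918. In form: [dx, dy, dz, rx, ry, rz, jaw, dx, dy, dz, rx, ry, rz, jaw, ...]. A call has 1 to 10 rows; each row shifts and turns the commanded pose from where the row before left it, along the tool's axes as they then stand; what a row does not reach is not made up. A row lasts 1/8 s, in which the tool goes at most 62.5 mm and 10.7 degrees, less where a joint would pass 70% of its speed; a pose out of reach is approached as far as the arm can. A call is refused whole if a number of a shift passes 0.0625 or a number of a turn 0.188, either way. A call with a gripper value outside its range is refused whole. The fingers move at their own pace and stop on an object; FORCE is the grip in N (left out, the last holds). Time passes only in rows, so rows that do not move let the fingers close. It gives the time, the measured TCP pose, the force, the opening and the grip force at its end, in the units of the state.
- observe(): the state, without advancing time (a new reading comes with each control period).
- get_image(name): name is "scene" or "top" or "wrist"; returns the picture (384x512x3 uint8, red, green, blue); there is no depth.
- camera_params(name): a dict with "intrinsics" (3x3 intrinsics, pixels), "eye" and "rotation" of the camera in the world; the wrist camera has in their place "T_tool_cam" (4x4, takes a point from camera to tool coordinates, whose origin is the TCP and whose axes are the flange's). Camera axes: x right, y down, z forward; pixel columns grow to the right and rows downward; lengths in m; the calibration is good to about 2 mm. A picture is of the moment at which its call begins: read the wrist's pose just before it. camera_params takes no time and is no camera call.
- sign_off(): hands the job in; it is judged then, once.
The state is a dict: "clock": time; "joints": joint angles; "dq": joint speeds; "joint_efforts": joint torques, N m; "position": TCP position; "ee_rot": TCP orientation; "force": force on the tool from outside, world axes, zero at the start; "ft_torque": the same for the moment, N m; "width": opening from 0.0 (shut) to 1.0 (fully open); "gripper_force": force on a finger pad.
Only numpy, scipy, OpenCV 4.12 (cv2) and the standard library are available. Lean on these libraries where they do the work, as an engineer would, in place of code of your own. Each camera call takes 0.05 s, during which the arm holds its last target. There are 200 camera calls.

TASK

Customers cannot scan the blue payment panel because it stands too upright: tilt it back, towards the robot, until it leans 30 degrees from upright, then let go and make sure that it stays at that angle. Leave the green panel and the jar with the red lid as they are.

Things in the scene. Friction and masses are not known exactly. Their poses are not given: they have to be found in the camera images.
- blue_panel (a joint): Lean of the BLUE panel, rad: 0 upright, positive back towards the robot, negative forward; range -0.5 to 1.2. The stiff hinge yields to 2 to 4 N near the top and stays where it is left. Flat plate 130 mm wide, 10 mm thick (faces 5 mm either side of the hinge axis), top edge 165 mm from the axis. The front, with a black and white code picture, faces away from the robot; the back is plain blue.
- blue_hinge (a point): Middle of the blue panel's hinge axis, 30 mm above the counter, over the centre of its stand: a flat grey base 100 x 140 mm, 18 mm high, fixed to the counter. Does not turn with the panel: its x axis points level out of the front (world +x, turned up to 0.35 rad either way), y along the hinge, z up.
- green_top (a point): Middle of the top edge of the GREEN panel, which is a stand of the same make and size with a green panel, on the other side of the counter. Not to be moved. It may lean either way. x axis: out of its front face; z axis: up along the panel.
- jar_center (a point): Centre, half-way up, of a loose jar with a red lid, 76 mm in diameter and 120 mm high, standing upright on the counter at its far side. Not to be moved.
Things that resemble listed ones, but are neither listed nor needed, are in the scene too. What is shaped like the part that bears blue_panel but purple or yellow is not meant.

How it is judged:
At the end, for the whole second after the job is handed in: The blue panel leans back towards the robot by 30 degrees, give or take 10 (0.349 to 0.698 rad), and stays still; the green panel's top is within 15 mm and the jar within 20 mm of where they started (value of joint blue_panel between 0.349 and 0.698 rad and velocity of joint blue_panel between -0.03 and 0.03 rad/s and distance of green_top from where it was at the start of the episode below 0.015 m and distance of jar_center from where it was at the start of the episode below 0.02 m); the robot touches nothing.
It fails at once if the green panel is moved by more than 15 mm at its top edge (distance of green_top from where it was at the start of the episode above 0.015 m).
It fails at once if the jar is moved by more than 20 mm (distance of jar_center from where it was at the start of the episode above 0.02 m).
It also fails if it takes over 34 s, if anything falls off the work surface, if the arm or the gripper's body presses on something with over 40 N, if the wrist force passes 120 N, or if a joint passes its speed limit or range.

## Working session

There is one attempt and no reset: what is moved stays moved. The work goes in short steps, Python scripts to look and compute and a shell command to move; the robot and the scene stay as the last step left them, time stands still between calls to the robot, and variables do not carry over. Pictures are saved under pics/ and viewed, at most 10 in all, crops included, and the job is handed in when it is done.

```bash
mkdir -p pics; python3 - <<'E'
from cell import *
import cv2,numpy as np
a=get_image("scene");b=get_image("top")
cv2.imwrite("pics/scene.png",a[:,:,::-1]);cv2.imwrite("pics/top.png",b[:,:,::-1])
for n in("scene","top"):
  p=camera_params(n);print(n,{k:np.round(v,3).tolist() for k,v in p.items()})
s=observe();print(s)
E
```

```text
scene {'intrinsics': [[391.307, 0.0, 259.453], [0.0, 391.307, 194.156], [0.0, 0.0, 1.0]], 'eye': [0.803, -0.262, 0.888], 'rotation': [-2.442, -0.94, 0.258]}
top {'intrinsics': [[349.609, 0.0, 260.383], [0.0, 349.609, 189.58], [0.0, 0.0, 1.0]], 'eye': [0.463, 0.078, 0.989], 'rotation': [-2.159, 2.225, -0.024]}
{'clock': 0.1, 'joints': array([-1.30760521,  0.43512996,  0.02497805,  1.5740199 , -0.01161553,
        1.1339678 , -0.07509904]), 'dq': array([ 3.37948520e-04, -8.35587875e-04,  6.66415199e-04, -2.55872021e-03,
       -8.41286406e-04,  4.22971011e-06, -1.97055858e-05]), 'joint_efforts': array([ 4.62110911e-03, -6.69123602e+01,  9.88444760e-01, -3.15145898e+01,
       -6.05567778e-02,  3.73648480e-02, -6.75808081e-06]), 'position': array([0.22344349, 0.58322217, 0.23703264]), 'ee_rot': array([-5.71482351e-01, -3.08903506e+00,  2.15638692e-03]), 'force': array([-0.23355336,  0.88180364,  0.59822812]), 'ft_torque': array([ 0.00373203,  0.02892332, -0.00065848]), 'gripper_force': 0.0, 'width': 1.0001302797067875}
```

View pics/scene.png

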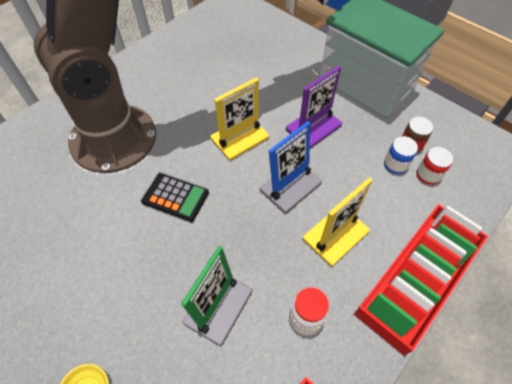

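View pics/top.png

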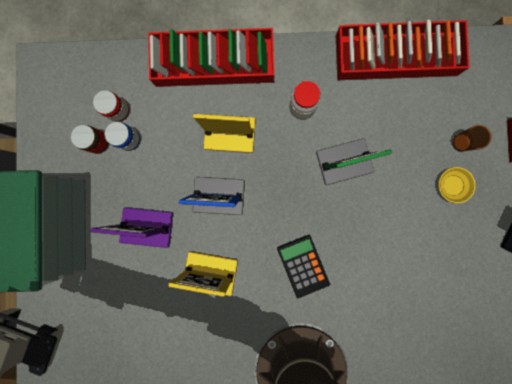

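Scene view: the blue panel is at about (290,158) with its base at (290,188), and the green panel is at (210,290). Top view: blue is at (212,198), with yellow stands at (228,133) and (205,275), purple at (135,227) and the jar at (306,98). I'll zoom in to find corners.

```bash
python3 - <<'E'
import cv2,numpy as np
a=cv2.imread("pics/scene.png")[115:215,250:330];b=cv2.imread("pics/top.png")[165:225,170:255]
A=cv2.resize(a,None,fx=5,fy=5,interpolation=cv2.INTER_CUBIC);B=cv2.resize(b,None,fx=4.6,fy=5,interpolation=cv2.INTER_CUBIC)
c=np.zeros((500,800,3),np.uint8);c[:500,:400]=A;c[:300,405:405+391]=B
cv2.imwrite("pics/crop.png",c)
E
```

```text
(no output)
```

View pics/crop.png

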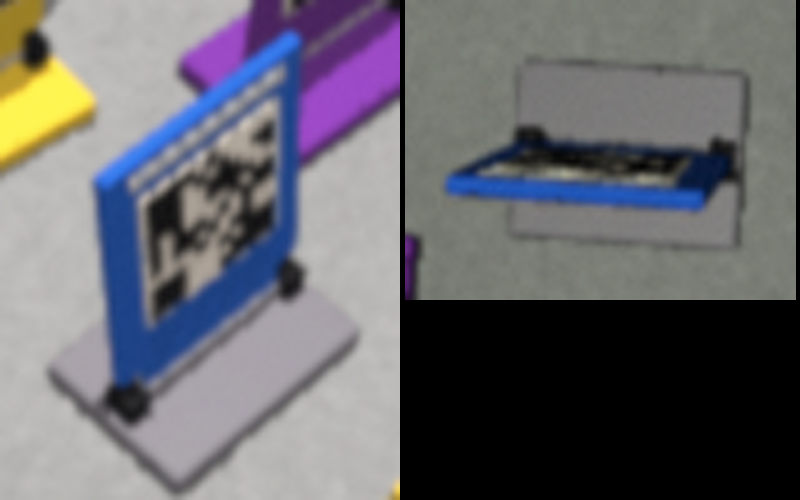

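Crop: top-edge ends are at scene (271,151) and (309,122.6), and top-view (234.6,205) and (179.6,202.2). Base corners in the top view are (195,177.4), (244.1,179.8), (242.4,213.6) and (193.3,211.8).

```bash
cat >h.py <<'E'
from cell import *
import numpy as np
from scipy.spatial.transform import Rotation as R
def ray(n,uv):
  p=camera_params(n);r=np.array(p["rotation"]);M=R.from_rotvec(r).as_matrix() if r.shape==(3,) else r
  d=M@np.linalg.inv(p["intrinsics"])@np.r_[uv,1];return np.array(p["eye"]),d/np.linalg.norm(d)
def plane(n,uv,z):
  e,d=ray(n,uv);return e+d*(z-e[2])/d[2]
def tri(rs):
  A=sum(np.eye(3)-np.outer(d,d) for e,d in rs);b=sum((np.eye(3)-np.outer(d,d))@e for e,d in rs)
  x=np.linalg.solve(A,b);return x,[np.linalg.norm(np.cross(x-e,d)) for e,d in rs]
E
python3 - <<'E'
from h import *
np.set_printoptions(precision=4,suppress=True)
a,ra=tri([ray("scene",(271,151)),ray("top",(234.6,205))]);b,rb=tri([ray("scene",(309,122.6)),ray("top",(179.6,202.2))])
print(a,ra,b,rb,np.linalg.norm(a-b))
B=[plane("top",c,.018) for c in((195,177.4),(244.1,179.8),(242.4,213.6),(193.3,211.8))];print(np.array(B))
h=np.mean(B,0);h[2]=.03;S=[plane("scene",(250+u/5,115+v/5),.018) for u,v in((180,485),(355,335),(55,370))];print("scene base",np.array(S))
y=b-a;y[2]=0;y/=np.linalg.norm(y);x=np.array([y[1],-y[0],0]);yb=B[0]-B[1]+B[3]-B[2]
m=(a+b)/2-h;print("hinge",h,"yaw",np.arctan2(x[1],x[0]),"yaw base",np.arctan2(-yb[0],yb[1]),"m",m,"lean",np.arctan2(-m@x,m[2]),np.hypot(m@x,m[2]),m@y)
for n,uv in(("purple",(135,227)),("ylo-top",(205,275)),("yhi",(228,120)),("jar",(306,95)),("green",(360,160))):print(n,plane("top",uv,.12))
s=observe();print(R.from_rotvec(s["ee_rot"]).as_matrix())
print(camera_params("wrist"))
E
```

```text
[0.4638 0.1534 0.194 ] [np.float64(0.0029638704943469284), np.float64(0.0029638704943469067)] [0.4735 0.2795 0.1901] [np.float64(0.0022760906635711383), np.float64(0.0022760906635712727)] 0.1264557297731504
[[0.5417 0.2764 0.018 ]
 [0.5308 0.1393 0.018 ]
 [0.437  0.1466 0.018 ]
 [0.4459 0.2832 0.018 ]]
scene base [[0.5362 0.1409 0.018 ]
 [0.5467 0.273  0.018 ]
 [0.4433 0.1496 0.018 ]]
hinge [0.4888 0.2114 0.03  ] yaw -0.076310884891912 yaw base -0.07252881076400133 m [-0.0202  0.0051  0.162 ] lean 0.12601411408999316 0.16332006941528016 0.003521006151294979
purple [0.4141 0.4083 0.12  ]
ylo-top [0.291 0.236 0.12 ]
yhi [0.6753 0.1692 0.12  ]
jar [ 0.7319 -0.0284  0.12  ]
green [ 0.564  -0.1564  0.12  ]
[[-0.9338  0.3578 -0.0004]
 [ 0.3578  0.9338 -0.0013]
 [-0.0001 -0.0014 -1.    ]]
{'intrinsics': array([[269.1273,   0.    , 257.127 ],
       [  0.    , 269.1273, 190.875 ],
       [  0.    ,   0.    ,   1.    ]]), 'T_tool_cam': array([[-0.0009, -0.9638, -0.2667,  0.071 ],
       [ 1.    , -0.0006, -0.0011, -0.001 ],
       [ 0.0009, -0.2667,  0.9638, -0.1466],
       [ 0.    ,  0.    ,  0.    ,  1.    ]])}
```

Blue leans 0.126 rad, its hinge is at (0.489, 0.211) and its yaw is -0.075. I'll push its front face towards the robot with closed, vertical fingertips at z about 0.145. First I'll raise, yaw and move above the spot in front of it.

```bash
python3 -m pendant '[0,0,-0.05,0,0,-0.145,0, 0,0,-0.05,0,0,-0.145,0, 0,-0.04,0,0,0,0,0, 0,-0.04,0,0,0,0,0, 0,-0.04,0,0,0,0,0, -0.05,-0.04,0,0,0,0,0, -0.05,-0.04,0,0,0,0,0, -0.05,-0.04,0,0,0,0,0, -0.05,-0.04,0,0,0,0,0, -0.05,-0.04,0,0,0,0,0]'; python3 -m pendant '[-0.05,-0.03,0,0,0,0,0, -0.05,0,0,0,0,0,0, 0,0,0,0,0,0,0, 0,0,0,0,0,0,0]'; python3 -c "
from h import *
s=observe();print(R.from_rotvec(s['ee_rot']).as_matrix().round(3),s['force'],s['clock'])"
```

```text
clock: 1.35
position: [0.444, 0.2492, 0.3377]
ee_rot: [-0.119, -3.139, -0.0]
force: [-0.2, 1.2, 0.1]
width: 0.01
gripper_force: 0.0
clock: 1.85
position: [0.5399, 0.2135, 0.3371]
ee_rot: [-0.119, -3.138, 0.001]
force: [-0.9, 0.2, 1.2]
width: 0.007
gripper_force: 0.0
[[-0.997  0.076 -0.001]
 [ 0.076  0.997 -0.   ]
 [ 0.001 -0.001 -1.   ]] [-0.93211842  0.15031439  1.21420644] 1.85
```

```bash
python3 -m pendant '[-0.01,0,0.03,0,0,0,0, 0,-0.005,0.03,0,0,0,0, 0,0,0.03,0,0,0,0, 0,0,0.03,0,0,0,0, 0,0,0.03,0,0,0,0, 0,0,0.031,0,0,0,0, 0,0,0,0,0,0,0, 0,0,0,0,0,0,0]'; python3 -c "
from h import *;import cv2
a=get_image('scene')[90:240,200:400];b=get_image('top')[110:260,130:330]
cv2.imwrite('pics/pre.png',cv2.resize(np.hstack([a,b]),None,fx=2,fy=2,interpolation=cv2.INTER_CUBIC)[:,:,::-1])"
```

```text
clock: 2.85
position: [0.5501, 0.2083, 0.1581]
ee_rot: [0.118, 3.138, 0.001]
force: [0.7, -0.3, -0.5]
width: 0.005
gripper_force: 0.0
```

View pics/pre.png

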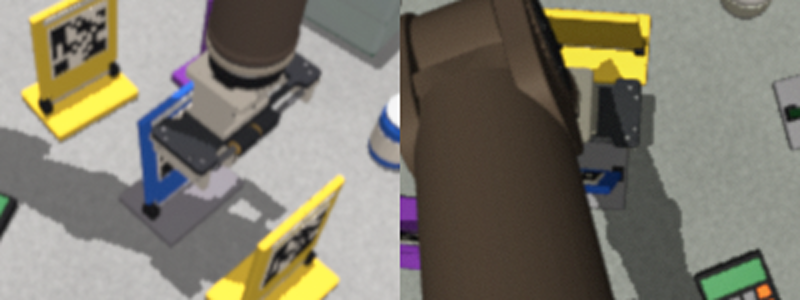

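The fingers hang in front of the blue panel (scene crop ~(205,175)) and are clear of the yellow one. I'll push towards the robot.

```bash
python3 -m pendant '[0.025,0,0,0,0,0,0, 0.02,0,0,0,0,0,0, 0.008,0,0,0,0,0,0, 0.008,0,0,0,0,0,0, 0.008,0,0,0,0,0,0]'; python3 -m pendant '[0.008,0,0,0,0,0,0, 0.008,0,0,0,0,0,0]';python3 -m pendant '[0.006,0,0,0,0,0,0, 0.006,0,0,0,0,0,0, 0.005,0,0,0,0,0,0, 0.004,0,0,0,0,0,0, 0,0,0,0,0,0,0, 0,0,0,0,0,0,0]'
```

```text
clock: 3.58
position: [0.4823, 0.213, 0.1573]
ee_rot: [0.12, 3.137, 0.001]
force: [3.3, 0.3, -0.7]
width: 0.006
gripper_force: 1.4
clock: 3.82
position: [0.4653, 0.214, 0.1568]
ee_rot: [0.12, 3.139, 0.0]
force: [2.7, -0.3, -1.1]
width: 0.004
gripper_force: 1.3
clock: 4.58
position: [0.444, 0.2157, 0.1566]
ee_rot: [-0.119, -3.139, 0.0]
force: [0.8, -0.5, 0.1]
width: 0.002
gripper_force: 0.3
```

Pushed, with contact felt at about 3 N. I'll back off, rise and measure.

```bash
python3 -m pendant '[-0.01,0,0,0,0,0,0, -0.03,0,0,0,0,0,0, -0.04,0,0,0,0,0,0, 0,0,-0.05,0,0,0,0, 0,0,-0.05,0,0,0,0, 0,0,-0.05,0,0,0,0, 0,0,-0.02,0,0,0,0, 0,0.045,0,0,0,0,0, 0,0.045,0,0,0,0,0, 0,0.045,0,0,0,0,0]'; python3 -m pendant '[0,0.045,0,0,0,0,0, 0,0.045,0,0,0,0,0, 0,0.045,0,0,0,0,0, 0,0.045,0,0,0,0,0, 0,0,0,0,0,0,0]'; python3 -c "
from h import *;import cv2
a=get_image('scene');b=get_image('top');cv2.imwrite('pics/s2.png',a[:,:,::-1]);cv2.imwrite('pics/t2.png',b[:,:,::-1])
a=a[115:215,240:330];b=b[165:225,170:255]
A=cv2.resize(a,None,fx=4,fy=5,interpolation=cv2.INTER_CUBIC);B=cv2.resize(b,None,fx=4.6,fy=5,interpolation=cv2.INTER_CUBIC)
c=np.zeros((500,800,3),np.uint8);c[:,:360]=A;c[:300,405:796]=B;cv2.imwrite('pics/post.png',c[:,:,::-1])"
```

```text
clock: 5.82
position: [0.5348, 0.3453, 0.3266]
ee_rot: [-0.12, -3.139, 0.0]
force: [0.9, -0.6, 0.6]
width: 0.007
gripper_force: 0.0
clock: 6.45
position: [0.5464, 0.5276, 0.324]
ee_rot: [-0.111, -3.137, 0.001]
force: [-0.6, -0.1, -1.6]
width: 0.002
gripper_force: 0.0
```

View pics/post.png

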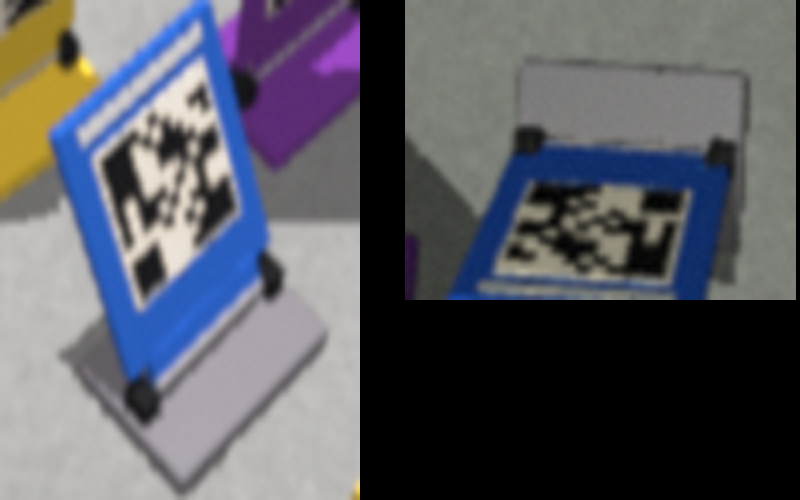

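Scene: the panel now leans back with top corners at about (254.3,141.6) and (291.3,115.6). In the top view I'll get the corners from the blue mask.

```bash
python3 - <<'E'
from h import *;import cv2
np.set_printoptions(precision=4,suppress=True)
def quad(f,x0,x1,y0,y1):
  i=cv2.imread(f)[y0:y1,x0:x1].astype(int);m=((i[:,:,0]>i[:,:,2]+40)&(i[:,:,0]>i[:,:,1]+25)&(i[:,:,1]>=i[:,:,2]-5)).astype(np.uint8)
  c=max(cv2.findContours(m,0,1)[0],key=cv2.contourArea)
  return cv2.approxPolyDP(cv2.convexHull(c),2.5,True)[:,0]+[x0,y0]
print(quad("pics/s2.png",240,330,100,215).tolist());q=quad("pics/t2.png",160,260,165,260);print(q.tolist())
bot=q[np.argsort(-q[:,1])[:2]];bot=bot[np.argsort(bot[:,0])].astype(float);bot[:,1]-=.5
l,r=bot
P,e=tri([ray("scene",(254.3,141.6)),ray("top",r)]);Q,f=tri([ray("scene",(291.3,115.6)),ray("top",l)])
print(P,e[0],Q,f[0]);m=(P+Q)/2-[.4888,.2114,.03];x=np.array([.997,-.075,0]);print("lean",np.arctan2(-m@x,m[2]),np.hypot(m@x,m[2]))
# jar/green unchanged check
a=cv2.imread("pics/top.png").astype(int);b=cv2.imread("pics/t2.png").astype(int)
print("diff jar/green px",(abs(a-b).max(2)>40)[75:190,285:400].sum())
E
```

```text
[[291, 114], [307, 163], [304, 171], [280, 190], [273, 191], [252, 142]]
[[239, 198], [233, 230], [179, 226], [193, 196], [214, 194]]
[0.4069 0.1606 0.1733] 0.0028848802818779193 [0.4179 0.2864 0.1682] 0.000713794490856066
lean 0.501080780989889 0.16049037250100098
diff jar/green px 0
```

The lean measures 0.50 rad (28.7°), and the kinematic estimate of about 0.48 agrees. The jar and green panel show no change, and the arm is clear.

```bash
python3 -c "
from cell import *
print(sign_off())"
```

```text
the job is handed in; nothing more can be done
None
```

The blue panel now leans back about 0.50 rad (29°) towards the robot; the green panel and jar look unmoved, the arm is clear, and the job is handed in (no verdict was returned).

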